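Hold the oily-waste can open by its hand lever and ease it shut

ROBOT

A 6-joint arm with a two-finger parallel gripper is mounted at the origin on the work surface. World frame = base frame: x ahead of the robot, y to its left, z up, the work surface at z = 0. Lengths are in m, angles in rad, forces in N, time in s.
With the tool pointing down it reaches from about 0.3 to 0.875 m from the base axis. Payload 6.4 kg.
Tool frame: the origin (TCP) lies at the very end of the fingers, on their centre line; the grasp point (between the pads) lies tcp_to_grasp behind it (tcp_to_grasp is the distance from the TCP to the grasp point, in m); z points along the fingers, y is the direction in which the jaws open and shut (so a half turn about z gives the same grasp; the last joint's range is limited). The gripper opens to 85 mm and grips with 20 to 120 N. Pads are 22 mm wide; open, the fingers measure 114 mm over their backs; the gripper's body (76 mm by 85 mm) begins 54 mm behind the grasp point. The pads swing forward as they close: fully open they stand 13 mm farther back than shut.
Start: joints at [-1.488, 0.181, 1.607, -0, 1.354, -0.206], TCP at [0.164, -0.551, 0.231] pointing down, gripper open.
Joint ranges: [-2.99, 2.99], [-0.89, 2.07], [0.3, 2.58], [-1.14, 4.28], [0, 2.63], [-3.12, 3.12]. Speed limits (rad/s): [2.57, 2.57, 3.01, 3.14, 3.14, 3.14].

INTERFACE

Orientations are given as a unit quaternion [w, x, y, z].
In Python, from bench import get_obs, camera, hand_in, tcp_to_grasp gives the robot as it stands.
- The arm moves only by the shell command python3 -m inch 'ROWS' [OPENING]. ROWS is JSON, a list of rows, each an object with "delta_pos": the shift along the tool's x, y, z in cm, a list of three; "rotation": the turn, a rotation vector about the tool's x, y, z in rad, a list of three. In form: [{"delta_pos": [x, y, z], "rotation": [rx, ry, rz]}, ...]. A call has 1 to 10 rows; each row shifts and turns the commanded pose from where the row before left it, along the tool's axes as they then stand; what a row does not reach is not made up. A row lasts 1/10 s, in which the tool goes at most 50 mm and 8.59 degrees, less where a joint would pass 70% of its speed; a pose out of reach is approached as far as the arm can. A call is refused whole if a number of a shift passes 5 or a number of a turn 0.15, either way. A call with a gripper value outside its range is refused whole. OPENING is the finger opening in cm, from 0 to 8.54, set as the call begins (- or left out, the last holds). The fingers move at their own pace and stop on an object; the grip force is fixed at half the most. Time passes only in rows, so rows that do not move let the fingers close. It gives the time, the measured TCP pose, the force and the opening at its end, in the units of the state.
- get_obs(): the state, without advancing time (a new reading comes with each control period).
- camera(name): name is "side" or "top"; returns a dict with "color" (400x640x3 uint8, red, green, blue), "vfov" (degrees; the focal length in pixels is half the picture's height over the tangent of half this angle, whatever the lens; pixels are square), "cx", "cy" (the principal point, pixels), "k1" (the pictures are not rectified: a ray, as slopes to the right and down, at radius r is drawn at 1 + k1 r^2 times it, then the intrinsics apply), "eye" and "orientation" of the camera in the world. Camera axes: x right, y down, z forward; pixel columns grow to the right and rows downward; lengths in m; the calibration is good to about 2 mm. A picture is of the moment at which its call begins. There is no depth.
- hand_in(): hands the job in, once; it reports no verdict.
The state is a dict: "time_s": time; "q": joint angles; "dq": joint speeds; "joint_efforts": joint torques, N m; "eef_pos": TCP position; "eef_rot": TCP orientation; "wrist_force": force on the tool from outside, world axes, zero at the start; "torque": the same for the moment, N m; "opening": opening from 0.0 (shut) to 1.0 (fully open).
Only numpy, scipy, OpenCV 4.12 (cv2) and the standard library are available. Lean on these libraries where they do the work, as an engineer would, in place of code of your own. Each camera call takes 0.05 s, during which the arm holds its last target.

TASK

I have used solvent swabs to throw away and both hands full: with your fingertips, press the hand lever of the red waste can down until its lid is fully open, hold it open for three seconds while I drop them in, then let the lever up slowly so that the lid comes down gently and shuts without slamming. Work the red can by its lever only, never by its lid, and leave the blue can shut and everything else on the bench where it is: pick nothing up.

Things in the scene. Friction and masses are not known exactly. Their poses are not given: they have to be found in the camera images.
- red_can: red steel bench waste can for solvent-soaked waste (the one to open), bolted down: box 150 x 150 x 180 mm high, yellow band, flat red self-closing lid (top 199 mm up when shut). Origin: middle of its underside; x points from the lever to the lid's hinge, z up. A flat steel yoke round its sides ends in front (-x) in the lever's paddle; push rods link the yoke's tail to the lid.
- red_can_cover: pressed red lid plate of the red can, 172 x 166 mm, 13 mm thick, with a square yellow patch on top; must not be touched. Origin on the lid's hinge line, 85 mm behind (can's +x) the can's origin and 186 mm up; the plate reaches 169 mm from there towards the can's -x when shut and turns with the lid.
- red_can_paddle (a point): middle of the upper face of the red can's lever paddle: black rubber-covered plate 54 mm (can's y) x 38 mm (can's x), 9 mm thick; moves with it. Lid shut: 171 mm in front (-x) of the can's origin, near edge 77 mm clear of its front wall, 153 mm above the bench, sloping down 11 degrees towards the can; fully down it is 63 mm lower, at 90 mm, sloping 10 degrees the other way; on the way it shifts under 5 mm level.
- red_can_lever (a joint): angle of the red can's hand lever: 0 = up, lid shut; 0.38 rad = down on its stop. It turns about a level pin along the can's y, 10 mm in front (-x) of the can's origin, 115 mm up; paddle middle 165 mm from the pin. A spring and the lid's weight push it back up with about 3 to 5 N at the paddle; let go, it flies up and the lid slams within half a second.
- red_can_lid (a joint): opening angle of the red can's lid: 0 = shut on the rim, 1.05 rad = fully open (60 degrees, leaning back to the can's +x), with the lever on its stop. Linked both ways to the lever: lever 0.1, 0.2, 0.3, 0.38 rad gives lid 0.23, 0.48, 0.77, 1.05 rad.
- blue_can: blue steel bench waste can, same make and same lever, for other waste; to be left shut, bolted down: box 150 x 150 x 180 mm high, white band, flat blue self-closing lid (top 199 mm up when shut). Origin: middle of its underside; x points from the lever to the lid's hinge, z up. A flat steel yoke round its sides ends in front (-x) in the lever's paddle; push rods link the yoke's tail to the lid.
- blue_can_lid (a joint): opening angle of the blue can's lid, 0 = shut, 1.05 rad = fully open.
- movement_holder: loose: round dark wooden movement holder, 64 mm across, 26 mm high, with a steel and brass watch movement on it (34 mm high in all). Origin at the middle of its underside.
- benzine_jar: loose: amber glass jar with a dark metal cap, 54 mm across, 85 mm high, between the cans. Origin at the middle of its underside.
- wristwatch: loose: steel wristwatch lying flat with its bracelet stretched out along its y axis, about 160 mm long, 38 mm wide, 12 mm high. Origin under the middle of the case.
- dial_dish: loose: shallow round white dish, 72 mm across, 11 mm high, with a watch dial in it. Origin at the middle of its underside.
- parts_tray: loose: yellow plastic parts tray, 95 (x) x 70 (y) x 14 mm. Origin at the middle of its underside.
- screwdriver: loose: small watchmaker's screwdriver lying along its x axis, 118 mm long, 11 mm thick, yellow cap at the -x end. Origin on the bench, 68 mm from the capped end.
- loupe: loose: black eye loupe standing on its narrow end, 36 mm across at the top, 34 mm high. Origin at the middle of its underside.

How it is judged:
On the way:
1. the red can's lid is held fully open (0.95 rad or more) by the fingers on its lever for 2.5 s on end (value of joint red_can_lid above 0.95 rad and contact force between the fingers and red_can above 0.5 N), for 2.5 s.
At the end, for the whole second after the job is handed in: The red lid is shut (within 0.03 rad) with its lever back up (within 0.02 rad), the blue lid is shut, and every loose thing lies within 30 mm of where it was (value of joint each of red_can_lid, blue_can_lid below 0.03 rad and value of joint red_can_lever below 0.02 rad and distance of each of movement_holder, benzine_jar, wristwatch, dial_dish, parts_tray, screwdriver, loupe from where it was at the start of the episode below 0.03 m); the robot touches nothing.
It fails at once if the red lid is let drop or slams: it comes down faster than 3 rad/s anywhere, or faster than 2 rad/s (0.34 m/s at its front edge) in the last 0.3 rad before the rim (velocity of joint red_can_lid below -3 rad/s or (value of joint red_can_lid below 0.3 rad and velocity of joint red_can_lid below -2 rad/s)).
It fails at once if the red lid itself is touched by the robot (contact force between any of the fingers, the arm and red_can_cover above 0.5 N).
It fails at once if the blue can's lid is opened (0.1 rad) (value of joint blue_can_lid above 0.1 rad).
It fails at once if a loose thing on the bench is shoved or carried more than 30 mm (distance of any of movement_holder, benzine_jar, wristwatch, dial_dish, parts_tray, screwdriver, loupe from where it was at the start of the episode above 0.03 m).
It fails at once if a loose thing is lifted off the bench (15 mm) (height (world z) of any of movement_holder, benzine_jar, wristwatch, dial_dish, parts_tray, screwdriver, loupe above 0.015 m).
It also fails if it takes over 48 s, if anything falls off the work surface, if the arm or the gripper's body presses on something with over 40 N, if the wrist force passes 120 N, or if a joint passes its speed limit or range.

## Working session

There is one attempt and no reset: what is moved stays moved. The work goes in short steps, Python scripts to look and compute and a shell command to move; the robot and the scene stay as the last step left them, time stands still between calls to the robot, and variables do not carry over. Pictures are saved under pics/ and viewed, and the job is handed in when it is done.

```bash
mkdir -p pics; ls
python3 - <<'E'
from bench import get_obs, camera, tcp_to_grasp
import cv2
o=get_obs();print(o,tcp_to_grasp)
for n in("side","top"):
    c=camera(n);print({k:v for k,v in c.items() if k!="color"})
    cv2.imwrite(f"pics/{n}0.png",c["color"][:,:,::-1])
E
```

```text
pics
{'time_s': 0.0, 'q': array([-1.48826941e+00,  1.81542061e-01,  1.60803385e+00,  1.52640418e-06,
        1.35381130e+00, -2.06295015e-01]), 'dq': array([-2.25923153e-05, -2.70213520e-04,  6.55060557e-04,  5.44419902e-04,
       -8.07002700e-04, -5.98281042e-04]), 'joint_efforts': array([-2.10074982e-04, -4.44872403e+01, -3.51336801e+01, -2.34669606e-04,
        9.37944045e-03,  1.48912648e-05]), 'eef_pos': array([ 0.16374537, -0.55059814,  0.2303711 ]), 'eef_rot': array([-8.95516969e-04,  9.89590471e-01,  1.43909329e-01,  5.62356568e-05]), 'wrist_force': array([-0.40268655,  0.48531506, -0.14499659]), 'torque': array([-0.03026701, -0.04724356,  0.03518996]), 'opening': 1.0011576308148462} 0.0187
{'vfov': 44.779222699928766, 'cx': 312.953808978171, 'cy': 199.66801939900475, 'k1': 0.005890196778941909, 'eye': array([0.4874685 , 1.12754287, 0.97771248]), 'orientation': array([ 0.01986881, -0.02316569,  0.90084817, -0.43306022])}
{'vfov': 46.10737081752092, 'cx': 313.75257866167397, 'cy': 195.48608478100036, 'k1': -0.12108188238210012, 'eye': array([0.30728429, 0.05512986, 1.54356889]), 'orientation': array([-0.07198119,  0.70822617, -0.69926571,  0.06528303])}
```

View pics/side0.png

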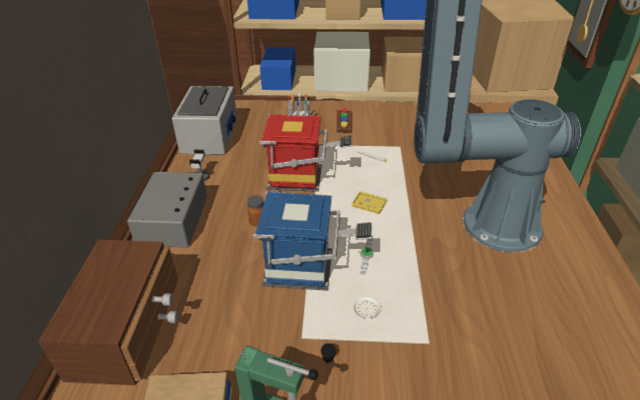

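View pics/top0.png

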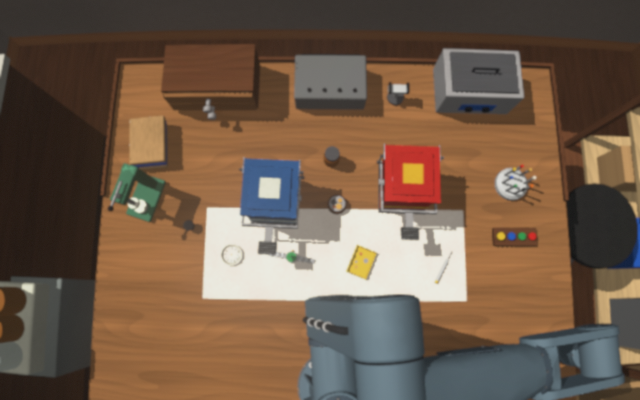

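The side view shows the red can near (293,150) with its paddle at about (345,141). The top view shows the red lid at about (412,174) with its paddle at (410,230). Both views show the blue can shut and the other loose items. Next I measure the lid and paddle.

```bash
cat > h.py <<'E'
import numpy as np,cv2
from scipy.spatial.transform import Rotation as R
def cal(c):
    f=200/np.tan(np.radians(c["vfov"])/2); w,x,y,z=c["orientation"]
    return f,R.from_quat([x,y,z,w]).as_matrix(),np.array(c["eye"])
def ray(c,u,v):
    f,M,e=cal(c); d=np.array([(u-c["cx"])/f,(v-c["cy"])/f]); s=d.copy()
    for _ in range(30): s=d/(1+c["k1"]*(s@s))
    return e,M@np.array([s[0],s[1],1])
def onz(c,u,v,z):
    e,d=ray(c,u,v); return e+d*(z-e[2])/d[2]
def proj(c,p):
    f,M,e=cal(c); q=M.T@(np.array(p)-e); s=q[:2]/q[2]; s=s*(1+c["k1"]*(s@s)); return s*f+[c["cx"],c["cy"]]
E
python3 - <<'E'
from bench import camera
from h import *
for n in("top","side"):
    c=camera(n);im=c["color"].astype(int)
    hsv=cv2.cvtColor(c["color"],cv2.COLOR_RGB2HSV)
    H,S,V=hsv[...,0],hsv[...,1],hsv[...,2]
    roi=np.zeros(H.shape,bool)
    if n=="top": roi[130:225,365:460]=1; crop=(340,130,130,130)
    else: roi[105:200,250:335]=1; crop=(240,95,160,130)
    red=(((H<8)|(H>172))&(S>170)&(V>90)&roi).astype(np.uint8)
    yel=((H>15)&(H<32)&(S>120)&(V>130)&roi).astype(np.uint8)
    for nm,m in(("red",red),("yel",yel)):
        cs,_=cv2.findContours(m,cv2.RETR_EXTERNAL,cv2.CHAIN_APPROX_NONE)
        for k in sorted(cs,key=cv2.contourArea)[::-1][:2]:
            mm=cv2.moments(k)
            if mm["m00"]<20: continue
            u,v=mm["m10"]/mm["m00"],mm["m01"]/mm["m00"]
            print(n,nm,cv2.contourArea(k),(u,v),onz(c,u,v,.199),cv2.boundingRect(k))
            if n=="top":
                b=cv2.boxPoints(cv2.minAreaRect(k)); print([ (p.tolist(),onz(c,*p,.199).round(4).tolist()) for p in b])
    x,y,w,h=crop
    cv2.imwrite(f"pics/{n}z.png",cv2.resize(c["color"][y:y+h,x:x+w,::-1],None,fx=4.5,fy=4.5,interpolation=cv2.INTER_CUBIC))
E
```

```text
top red 3045.5 (412.13292836425325, 174.06857111585396) [ 0.63991492 -0.2200116   0.199     ] (384, 145, 57, 59)
[([384.0, 145.0], [0.7282, -0.1381, 0.199]), ([440.0, 145.0], [0.7311, -0.3074, 0.199]), ([440.0, 203.0], [0.554, -0.3, 0.199]), ([384.0, 203.0], [0.5521, -0.1351, 0.199])]
top yel 347.0 (412.6037463976945, 173.16378482228626) [ 0.64268737 -0.22149688  0.199     ] (403, 164, 20, 20)
[([403.0, 164.0], [0.6703, -0.1936, 0.199]), ([422.0, 164.0], [0.6711, -0.2505, 0.199]), ([422.0, 183.0], [0.6132, -0.2486, 0.199]), ([403.0, 183.0], [0.6125, -0.1921, 0.199])]
side red 1996.0 (292.6002839011356, 136.0681362725451) [ 0.6382605  -0.15535605  0.199     ] (262, 115, 59, 48)
side red 317.5 (293.3868766404199, 168.18792650918635) [0.62025236 0.01638867 0.199     ] (266, 145, 49, 30)
side yel 273.5 (290.99024984765384, 177.56002437538086) [0.62276416 0.06108258 0.199     ] (267, 174, 48, 8)
side yel 154.0 (292.1915584415584, 126.0487012987013) [ 0.64514999 -0.21609727  0.199     ] (282, 121, 21, 11)
```

View pics/topz.png

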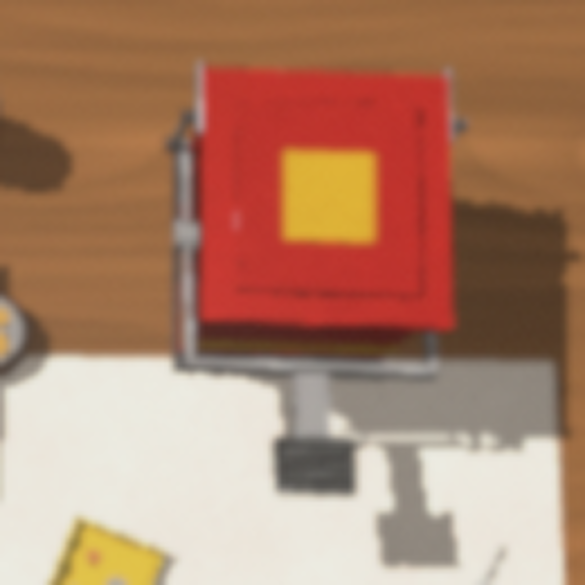

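View pics/sidez.png

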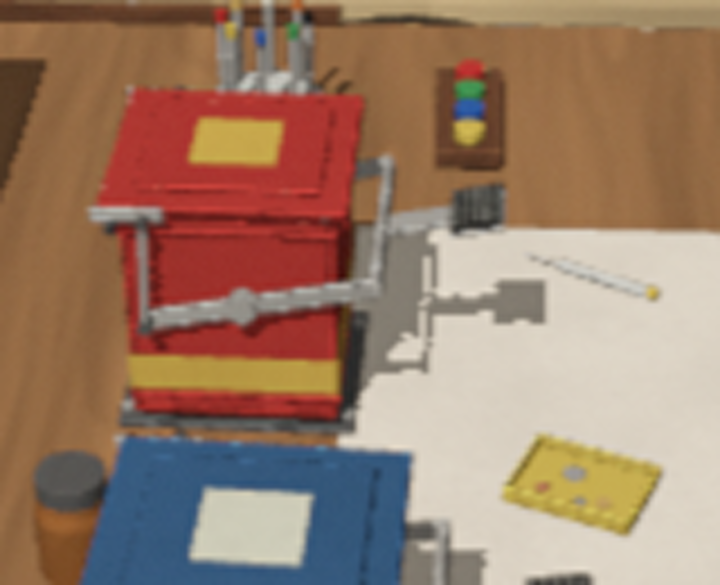

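Run:
```python
from bench import camera
from h import *
t=camera("top");s=camera("side")
T=lambda x,y,z:onz(t,340+x/4.5-.4,130+y/4.5-.4,z)
S=lambda x,y,z:onz(s,240+x/4.5-.4,95+y/4.5-.4,z)
print("paddle",T(316,465,.153),S(478,208,.153))
print("paddle corners top",[T(a,b,.153).round(3)[:2].tolist() for a,b in((275,438),(355,441),(355,493),(275,490))])
L=[T(a,b,.199) for a,b in((203,67),(450,75),(455,330),(200,322))]
for p in L: print("lid",p.round(4))
Ls=[S(a,b,.199) for a,b in((130,90),(363,97),(348,218),(98,208))]
for p in Ls: print("lidS",p.round(4))
for Q in (L,):
  for a,b in((0,1),(3,2)): d=Q[b]-Q[a];print("yaw front/back edge",np.degrees(np.arctan2(d[0],-d[1])))
  for a,b in((3,0),(2,1)): d=Q[b]-Q[a];print("yaw side",np.degrees(np.arctan2(d[1],d[0])))
d=Ls[0]-Ls[1];print(np.degrees(np.arctan2(d[1],d[0])));d=Ls[3]-Ls[2];print(np.degrees(np.arctan2(d[1],d[0])))
# dark mask paddle
for n,c,roi in(("top",t,(398,224,24,20)),("side",s,(336,132,20,18))):
    x,y,w,h=roi;g=c["color"][y:y+h,x:x+w].max(2)
    m=(g<100).astype(np.uint8); k=max(cv2.findContours(m,0,1)[0],key=cv2.contourArea)
    mm=cv2.moments(m,True);u,v=x+mm["m10"]/mm["m00"],y+mm["m01"]/mm["m00"];print(n,m.sum(),u,v,onz(c,u,v,.151))
```

```text
paddle [ 0.47065024 -0.21774067  0.153     ] [ 0.47389175 -0.20768217  0.153     ]
paddle corners top [[0.488, -0.191], [0.487, -0.244], [0.452, -0.243], [0.454, -0.19]]
lid [ 0.7298 -0.1402  0.199 ]
lid [ 0.7271 -0.306   0.199 ]
lid [ 0.5542 -0.3021  0.199 ]
lid [ 0.5576 -0.1353  0.199 ]
lidS [ 0.7304 -0.2881  0.199 ]
lidS [ 0.5591 -0.2828  0.199 ]
lidS [ 0.5613 -0.1177  0.199 ]
lidS [ 0.7307 -0.1246  0.199 ]
yaw front/back edge -0.9608923054766818
yaw front/back edge -1.164527628861967
yaw side -1.6480717689049302
yaw side -1.283779328719121
-1.7493725354070653
-2.339110635399157
top 159 409.57232704402514 232.7987421383648 [ 0.4712828  -0.21738948  0.151     ]
side 101 345.71287128712873 140.11881188118812 [ 0.47423638 -0.21518039  0.151     ]
```

The two views agree: the paddle's middle is at about (0.471, -0.217, 0.153), with can yaw about -1.4°. I close the fingers and align the tool with the can.

```bash
python3 -m inch '[{"delta_pos":[0,0,0],"rotation":[0,0,0.105]},{"delta_pos":[0,0,0],"rotation":[0,0,0.104]},{"delta_pos":[0,0,0],"rotation":[0,0,0.104]},{"delta_pos":[0,0,0],"rotation":[0,0,0]}]' 0
python3 -m inch '[{"delta_pos":[1.5,-1.7,0],"rotation":[0,0,0]},{"delta_pos":[1.5,-1.7,0],"rotation":[0,0,0]},{"delta_pos":[1.5,-1.7,0],"rotation":[0,0,0]},{"delta_pos":[1.5,-1.7,0],"rotation":[0,0,0]},{"delta_pos":[1.5,-1.7,0],"rotation":[0,0,0]},{"delta_pos":[1.5,-1.7,0],"rotation":[0,0,0]},{"delta_pos":[1.5,-1.7,0],"rotation":[0,0,0]},{"delta_pos":[1.5,-1.7,0],"rotation":[0,0,0]},{"delta_pos":[1.5,-1.7,0],"rotation":[0,0,0]},{"delta_pos":[1.5,-1.7,0],"rotation":[0,0,0]}]'
```

```text
time_s: 0.7
eef_pos: [0.1638, -0.5512, 0.2312]
eef_rot: [-0.0, 1.0, -0.013, 0.0]
wrist_force: [-0.5, 0.5, 0.0]
opening: 0.327
time_s: 1.7
eef_pos: [0.3184, -0.3842, 0.2314]
eef_rot: [0.0, 1.0, -0.011, 0.0]
wrist_force: [-0.3, -0.1, 0.5]
opening: 0.004
```

```bash
python3 -m inch '[{"delta_pos":[1.5,-1.7,0],"rotation":[0,0,0]},{"delta_pos":[1.5,-1.7,0],"rotation":[0,0,0]},{"delta_pos":[1.5,-1.7,0],"rotation":[0,0,0]},{"delta_pos":[1.5,-1.7,0],"rotation":[0,0,0]},{"delta_pos":[1.5,-1.7,0],"rotation":[0,0,0]},{"delta_pos":[1.5,-1.7,0],"rotation":[0,0,0]},{"delta_pos":[1.5,-1.7,0],"rotation":[0,0,0]},{"delta_pos":[1.5,-1.7,0],"rotation":[0,0,0]},{"delta_pos":[1.5,-1.7,0],"rotation":[0,0,0]},{"delta_pos":[1.0,-1.7,0],"rotation":[0,0,0]}]'
python3 - <<'E'
from bench import camera,get_obs
from h import *
o=get_obs();print(o["eef_pos"],o["wrist_force"])
for n in("top","side"):
    c=camera(n); im=c["color"][:,:,::-1].copy()
    u,v=proj(c,o["eef_pos"]);print(n,u,v,proj(c,[.471,-.217,.153]))
    x,y=int(u)-70,int(v)-50
    x=max(x,0);y=max(y,0);print(x,y)
    cv2.imwrite(f"pics/{n}1.png",cv2.resize(im[y:y+110,x:x+150],None,fx=5,fy=5,interpolation=cv2.INTER_CUBIC))
E
```

```text
time_s: 2.7
eef_pos: [0.4677, -0.2177, 0.2314]
eef_rot: [0.0, 1.0, -0.01, 0.0]
wrist_force: [0.2, -0.2, 0.9]
opening: -0.002
[ 0.46772583 -0.21768163  0.23135949] [ 0.21644493 -0.19276553  0.94121397]
top 415.16325767642354 230.76067126669122 [409.57330775 232.81451725]
345 180
side 348.4943331837412 117.60699575151317 [346.74118192 139.30412883]
278 67
```

View pics/side1.png

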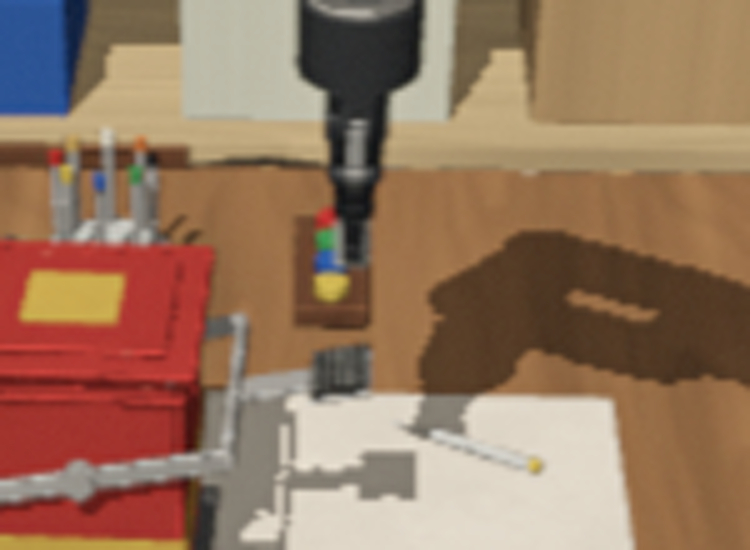

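View pics/top1.png

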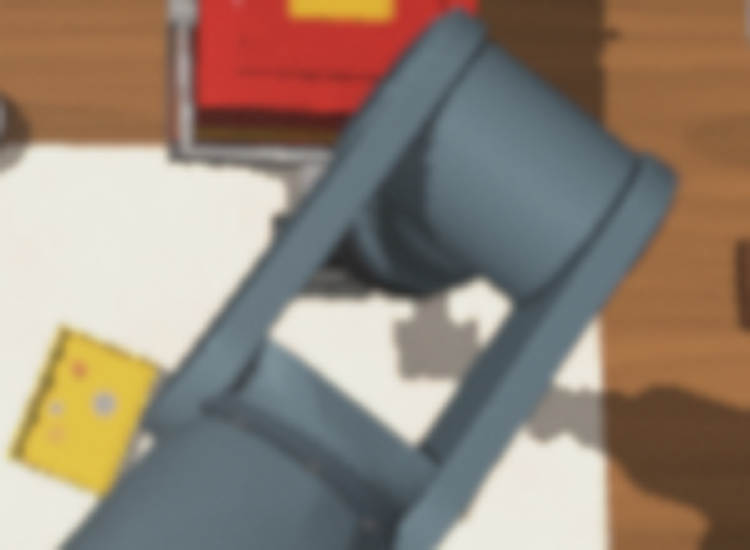

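The side view shows the shut fingertips at about (348,119), right above the paddle at (346,141). The wrist overhangs the lid in the top view, so I check its height.

Run:
```python
from bench import camera
from h import *
c=camera("side"); cv2.imwrite("pics/side2.png",c["color"][:,:,::-1])
for a in (0,.5,1.05):
  for z in (0,):
    print(a,proj(c,[.726-.169*np.cos(a),-.14,.19+.169*np.sin(a)]),proj(c,[.726-.169*np.cos(a),-.3,.19+.169*np.sin(a)]))
for z in(.3,.35,.4,.45,.5,.55): print(z,proj(c,[.468,-.218,z]))
```

```text
0 [318.75009896 141.69222765] [321.14909486 116.04215788]
0.5 [311.52601321 118.08524194] [314.57865291  93.50370803]
1.05 [288.8394464   97.53643618] [293.82418998  74.02882629]
0.3 [349.08598103  97.44762213]
0.35 [349.60709336  82.04276482]
0.4 [350.15186858  65.95059691]
0.45 [350.72197732  49.12340597]
0.5 [351.31925323  31.50889598]
0.55 [351.94571356  13.04961605]
```

View pics/side2.png

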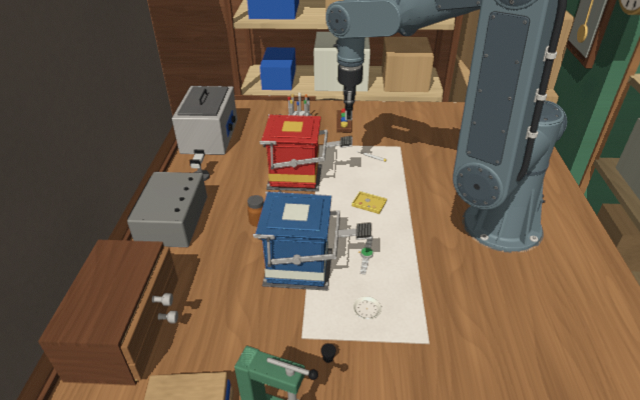

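The wrist's underside is about 0.25 m above the TCP, so it stays around 0.34 m high and short of x 0.56. The open lid's edge is at x 0.64, so it clears. I lower to just above the paddle.

```bash
python3 -m inch '[{"delta_pos":[0.04,0,1],"rotation":[0,0,0]},{"delta_pos":[0.04,0,1],"rotation":[0,0,0]},{"delta_pos":[0.04,0,1],"rotation":[0,0,0]},{"delta_pos":[0.04,0,1],"rotation":[0,0,0]},{"delta_pos":[0.04,0,1],"rotation":[0,0,0]},{"delta_pos":[0,0,1],"rotation":[0,0,0]},{"delta_pos":[0,0,0.7],"rotation":[0,0,0]},{"delta_pos":[0,0,0.4],"rotation":[0,0,0]}]'
python3 - <<'E'
from bench import camera,get_obs
from h import *
o=get_obs();print(o["eef_pos"],o["wrist_force"])
c=camera("side"); im=c["color"][:,:,::-1]
cv2.imwrite("pics/side3.png",cv2.resize(im[60:180,250:400],None,fx=5,fy=5,interpolation=cv2.INTER_CUBIC))
E
```

```text
time_s: 3.65
eef_pos: [0.4686, -0.2183, 0.1593]
eef_rot: [-0.0, 1.0, -0.012, -0.0]
wrist_force: [-0.8, -0.7, 0.2]
opening: -0.002
[ 0.46861386 -0.21826961  0.15930808] [-0.83187132 -0.66476112  0.22019266]
```

View pics/side3.png

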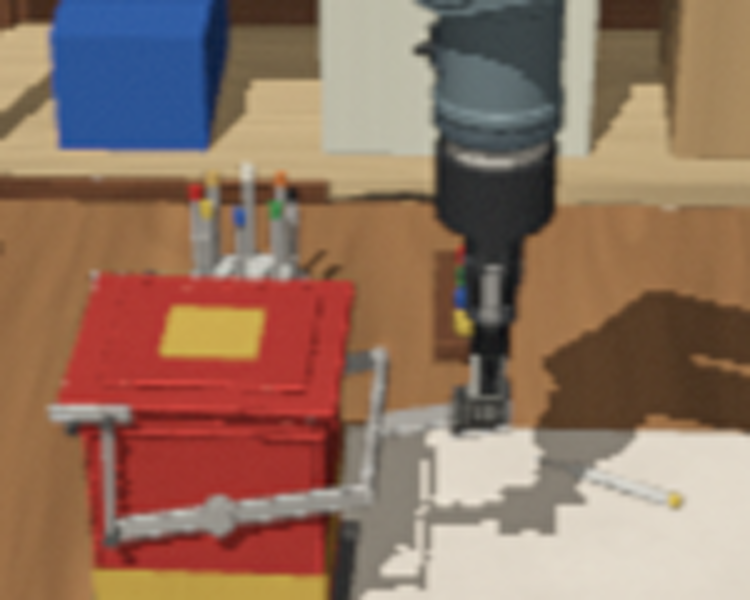

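The fingertips, at about (487,395) in the crop, sit centred just over the paddle. I start pressing.

```bash
python3 -m inch '[{"delta_pos":[0,0,0.4],"rotation":[0,0,0]},{"delta_pos":[0,0,0.4],"rotation":[0,0,0]},{"delta_pos":[0,0,0.4],"rotation":[0,0,0]},{"delta_pos":[0,0,0.4],"rotation":[0,0,0]},{"delta_pos":[0,0,0.4],"rotation":[0,0,0]}]'
python3 - <<'E'
from bench import camera,get_obs
from h import *
o=get_obs();print(o["eef_pos"],o["wrist_force"])
c=camera("side"); im=c["color"][:,:,::-1]
cv2.imwrite("pics/side4.png",cv2.resize(im[60:180,250:400],None,fx=5,fy=5,interpolation=cv2.INTER_CUBIC))
E
```

```text
time_s: 4.2
eef_pos: [0.4689, -0.2187, 0.1403]
eef_rot: [0.0, 1.0, -0.012, 0.0]
wrist_force: [-2.1, 0.2, 3.4]
opening: 0.002
[ 0.46893077 -0.21868033  0.1402578 ] [-2.07025973  0.24298227  3.35602556]
```

View pics/side4.png

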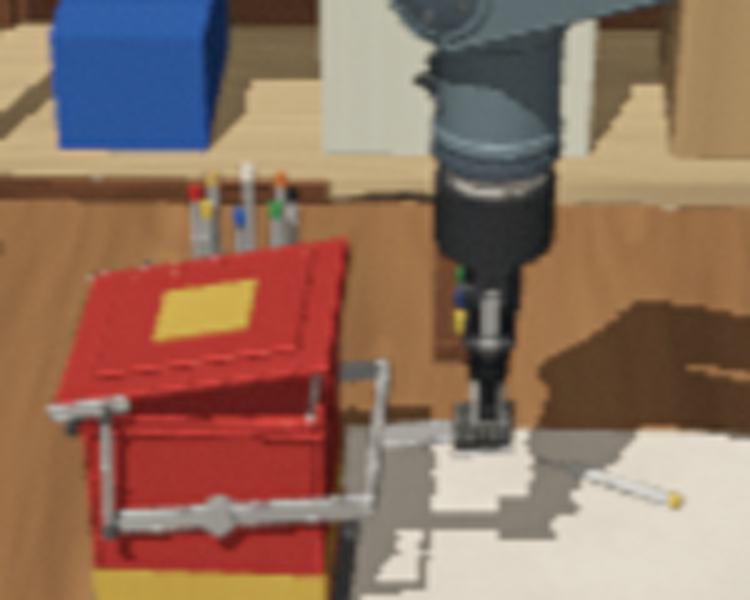

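The lid is opening and the fingers press at 3.4 N near the paddle's middle. I continue down to about z 0.098.

```bash
python3 -m inch '[{"delta_pos":[-0.05,0,0.5],"rotation":[0,0,0]},{"delta_pos":[-0.05,0,0.5],"rotation":[0,0,0]},{"delta_pos":[-0.05,0,0.5],"rotation":[0,0,0]},{"delta_pos":[0,0,0.5],"rotation":[0,0,0]},{"delta_pos":[0,0,0.5],"rotation":[0,0,0]},{"delta_pos":[0,0,0.5],"rotation":[0,0,0]},{"delta_pos":[0,0,0.5],"rotation":[0,0,0]},{"delta_pos":[0,0,0.4],"rotation":[0,0,0]},{"delta_pos":[0,0,0.2],"rotation":[0,0,0]}]'
python3 - <<'E'
from bench import camera,get_obs
from h import *
o=get_obs();print(o["eef_pos"],o["wrist_force"])
c=camera("side"); im=c["color"][:,:,::-1]
cv2.imwrite("pics/side5.png",cv2.resize(im[60:180,250:400],None,fx=5,fy=5,interpolation=cv2.INTER_CUBIC))
E
```

```text
time_s: 5.15
eef_pos: [0.4679, -0.2186, 0.0991]
eef_rot: [0.0, 1.0, -0.012, 0.001]
wrist_force: [1.4, -0.5, 3.5]
opening: -0.002
[ 0.46790244 -0.21856353  0.09907883] [ 1.38258564 -0.52013655  3.45909517]
```

View pics/side5.png

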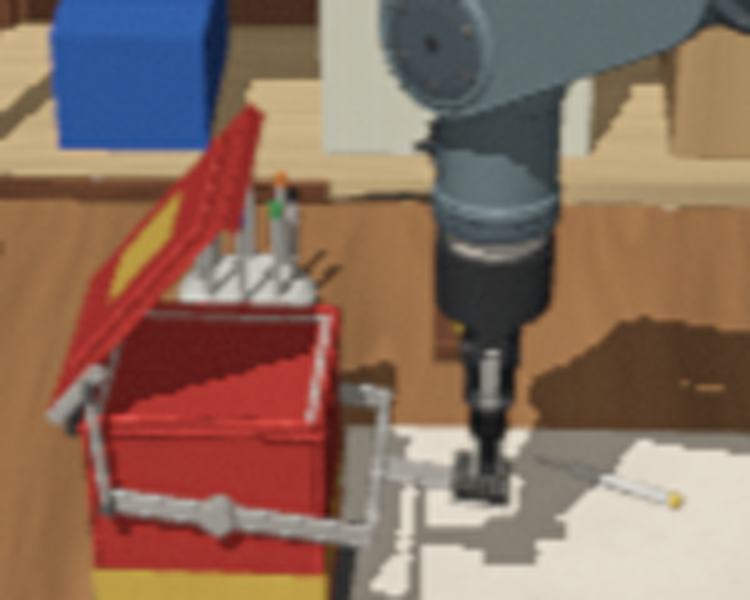

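The lid is nearly fully open, at about 50-55°, and the fingertips are still centred on the paddle at (482,480). I creep down to the stop.

```bash
python3 -m inch '[{"delta_pos":[0,0,0.2],"rotation":[0,0,0]},{"delta_pos":[0,0,0.2],"rotation":[0,0,0]},{"delta_pos":[0,0,0.1],"rotation":[0,0,0]},{"delta_pos":[0,0,0.1],"rotation":[0,0,0]},{"delta_pos":[0,0,0],"rotation":[0,0,0]}]'
```

```text
time_s: 5.7
eef_pos: [0.4673, -0.2183, 0.0931]
eef_rot: [-0.0, 1.0, -0.012, -0.0]
wrist_force: [1.4, -0.5, 3.7]
opening: -0.004
```

```bash
python3 -m inch '[{"delta_pos":[0,0,0.1],"rotation":[0,0,0]},{"delta_pos":[0,0,0.1],"rotation":[0,0,0]},{"delta_pos":[0,0,0],"rotation":[0,0,0]}]'
```

```text
time_s: 6.0
eef_pos: [0.4673, -0.2183, 0.0911]
eef_rot: [-0.0, 1.0, -0.012, -0.0]
wrist_force: [1.8, 0.0, 4.0]
opening: 0.001
```

```bash
python3 -m inch '[{"delta_pos":[0,0,0.1],"rotation":[0,0,0]},{"delta_pos":[0,0,0.1],"rotation":[0,0,0]},{"delta_pos":[0,0,0],"rotation":[0,0,0]}]'
```

```text
time_s: 6.3
eef_pos: [0.4675, -0.2184, 0.0895]
eef_rot: [-0.0, 1.0, -0.012, 0.0]
wrist_force: [1.1, 1.4, 7.4]
opening: 0.001
```

The force rose to 7.4 N, so the lever is on its stop. I press slightly more and hold.

```bash
python3 -m inch '[{"delta_pos":[0,0,0.05],"rotation":[0,0,0]},{"delta_pos":[0,0,0],"rotation":[0,0,0]},{"delta_pos":[0,0,0],"rotation":[0,0,0]},{"delta_pos":[0,0,0],"rotation":[0,0,0]},{"delta_pos":[0,0,0],"rotation":[0,0,0]},{"delta_pos":[0,0,0],"rotation":[0,0,0]},{"delta_pos":[0,0,0],"rotation":[0,0,0]},{"delta_pos":[0,0,0],"rotation":[0,0,0]},{"delta_pos":[0,0,0],"rotation":[0,0,0]},{"delta_pos":[0,0,0],"rotation":[0,0,0]}]'
python3 - <<'E'
from bench import camera,get_obs
from h import *
c=camera("side"); im=c["color"][:,:,::-1]
cv2.imwrite("pics/side6.png",cv2.resize(im[60:180,250:400],None,fx=5,fy=5,interpolation=cv2.INTER_CUBIC))
for a in(.85,.95,1.05):
  print(a,[((proj(c,[.727-.169*np.cos(a)-.013*np.sin(a)+0,y,.186+.169*np.sin(a)+.013*np.cos(a)])-[250,60])*5).round().tolist() for y in(-.138,-.304)])
E
```

```text
time_s: 7.3
eef_pos: [0.4676, -0.2184, 0.0893]
eef_rot: [-0.0, 1.0, -0.012, 0.0]
wrist_force: [-0.1, 1.1, 8.0]
opening: 0.002
0.85 [[257.0, 214.0], [278.0, 91.0]]
0.95 [[235.0, 199.0], [258.0, 76.0]]
1.05 [[211.0, 186.0], [236.0, 64.0]]
```

View pics/side6.png

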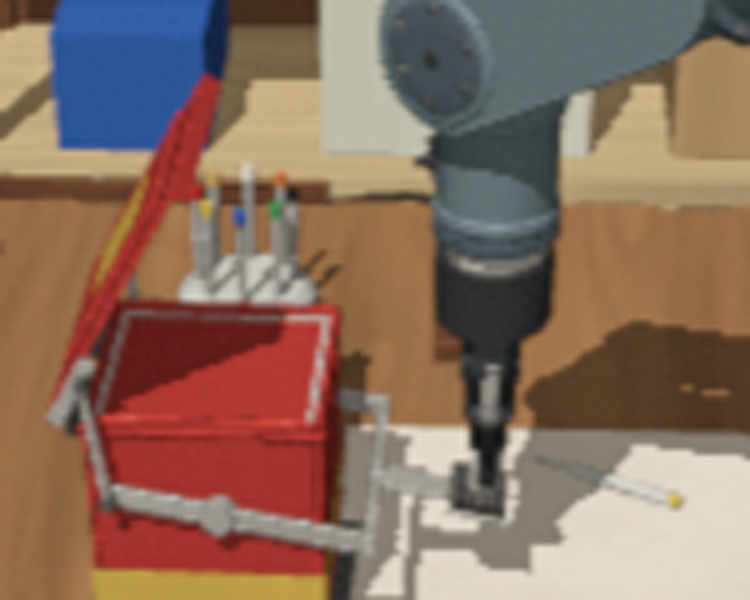

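The lid leans back fully: its far front corner is at (212,75), past the predicted 1.05 rad position at (236,64). I hold it there.

```bash
python3 -m inch '[{"delta_pos":[0,0,0],"rotation":[0,0,0]},{"delta_pos":[0,0,0],"rotation":[0,0,0]},{"delta_pos":[0,0,0],"rotation":[0,0,0]},{"delta_pos":[0,0,0],"rotation":[0,0,0]},{"delta_pos":[0,0,0],"rotation":[0,0,0]},{"delta_pos":[0,0,0],"rotation":[0,0,0]},{"delta_pos":[0,0,0],"rotation":[0,0,0]},{"delta_pos":[0,0,0],"rotation":[0,0,0]},{"delta_pos":[0,0,0],"rotation":[0,0,0]},{"delta_pos":[0,0,0],"rotation":[0,0,0]}]'
python3 -m inch '[{"delta_pos":[0,0,0],"rotation":[0,0,0]},{"delta_pos":[0,0,0],"rotation":[0,0,0]},{"delta_pos":[0,0,0],"rotation":[0,0,0]},{"delta_pos":[0,0,0],"rotation":[0,0,0]},{"delta_pos":[0,0,0],"rotation":[0,0,0]},{"delta_pos":[0,0,0],"rotation":[0,0,0]},{"delta_pos":[0,0,0],"rotation":[0,0,0]},{"delta_pos":[0,0,0],"rotation":[0,0,0]},{"delta_pos":[0,0,0],"rotation":[0,0,0]},{"delta_pos":[0,0,0],"rotation":[0,0,0]}]'
python3 -m inch '[{"delta_pos":[0,0,0],"rotation":[0,0,0]},{"delta_pos":[0,0,0],"rotation":[0,0,0]},{"delta_pos":[0,0,0],"rotation":[0,0,0]},{"delta_pos":[0,0,0],"rotation":[0,0,0]}]'
```

```text
time_s: 8.35
eef_pos: [0.4676, -0.2184, 0.0892]
eef_rot: [-0.0, 1.0, -0.012, 0.0]
wrist_force: [0.9, 1.5, 8.3]
opening: -0.004
time_s: 9.35
eef_pos: [0.4676, -0.2184, 0.0893]
eef_rot: [-0.0, 1.0, -0.012, 0.0]
wrist_force: [1.2, 1.5, 8.6]
opening: 0.001
time_s: 9.75
eef_pos: [0.4676, -0.2184, 0.0893]
eef_rot: [0.0, 1.0, -0.012, 0.0]
wrist_force: [0.7, 0.7, 8.0]
opening: 0.001
```

It has been held for about 3.4 s on the stop. Now the slow release, at 20 mm/s.

```bash
python3 -m inch '[{"delta_pos":[0,0,-0.1],"rotation":[0,0,0]},{"delta_pos":[0,0,-0.2],"rotation":[0,0,0]},{"delta_pos":[0,0,-0.2],"rotation":[0,0,0]},{"delta_pos":[0,0,-0.2],"rotation":[0,0,0]},{"delta_pos":[0,0,-0.2],"rotation":[0,0,0]},{"delta_pos":[0,0,-0.2],"rotation":[0,0,0]},{"delta_pos":[0,0,-0.2],"rotation":[0,0,0]},{"delta_pos":[0,0,-0.2],"rotation":[0,0,0]},{"delta_pos":[0,0,-0.2],"rotation":[0,0,0]},{"delta_pos":[0,0,-0.2],"rotation":[0,0,0]}]'
python3 -m inch '[{"delta_pos":[0,0,-0.2],"rotation":[0,0,0]},{"delta_pos":[0,0,-0.2],"rotation":[0,0,0]},{"delta_pos":[0,0,-0.2],"rotation":[0,0,0]},{"delta_pos":[0,0,-0.2],"rotation":[0,0,0]},{"delta_pos":[0,0,-0.2],"rotation":[0,0,0]},{"delta_pos":[0,0,-0.2],"rotation":[0,0,0]},{"delta_pos":[0,0,-0.2],"rotation":[0,0,0]},{"delta_pos":[0,0,-0.2],"rotation":[0,0,0]},{"delta_pos":[0,0,-0.2],"rotation":[0,0,0]},{"delta_pos":[0,0,-0.2],"rotation":[0,0,0]}]'
```

```text
time_s: 10.75
eef_pos: [0.4673, -0.2183, 0.1079]
eef_rot: [-0.0, 1.0, -0.012, -0.0]
wrist_force: [-3.6, 0.5, 3.3]
opening: 0.0
time_s: 11.75
eef_pos: [0.4679, -0.2185, 0.1281]
eef_rot: [0.0, 1.0, -0.012, 0.001]
wrist_force: [0.7, 1.9, 2.6]
opening: -0.003
```

```bash
python3 -m inch '[{"delta_pos":[0,0,-0.2],"rotation":[0,0,0]},{"delta_pos":[0,0,-0.2],"rotation":[0,0,0]},{"delta_pos":[0,0,-0.2],"rotation":[0,0,0]},{"delta_pos":[0,0,-0.2],"rotation":[0,0,0]},{"delta_pos":[0,0,-0.2],"rotation":[0,0,0]},{"delta_pos":[0,0,-0.15],"rotation":[0,0,0]},{"delta_pos":[0,0,-0.15],"rotation":[0,0,0]},{"delta_pos":[0,0,-0.15],"rotation":[0,0,0]},{"delta_pos":[0,0,-0.15],"rotation":[0,0,0]},{"delta_pos":[0,0,-0.15],"rotation":[0,0,0]}]'
python3 -m inch '[{"delta_pos":[0,0,-0.1],"rotation":[0,0,0]},{"delta_pos":[0,0,-0.1],"rotation":[0,0,0]},{"delta_pos":[0,0,-0.1],"rotation":[0,0,0]},{"delta_pos":[0,0,-0.1],"rotation":[0,0,0]},{"delta_pos":[0,0,-0.1],"rotation":[0,0,0]},{"delta_pos":[0,0,-0.1],"rotation":[0,0,0]},{"delta_pos":[0,0,-0.1],"rotation":[0,0,0]},{"delta_pos":[0,0,-0.1],"rotation":[0,0,0]},{"delta_pos":[0,0,-0.1],"rotation":[0,0,0]},{"delta_pos":[0,0,-0.1],"rotation":[0,0,0]}]'
python3 -m inch '[{"delta_pos":[0,0,-0.1],"rotation":[0,0,0]},{"delta_pos":[0,0,-0.1],"rotation":[0,0,0]},{"delta_pos":[0,0,-0.1],"rotation":[0,0,0]},{"delta_pos":[0,0,-0.1],"rotation":[0,0,0]},{"delta_pos":[0,0,-0.1],"rotation":[0,0,0]}]'
```

```text
time_s: 12.75
eef_pos: [0.4674, -0.2185, 0.1454]
eef_rot: [0.0, 1.0, -0.012, -0.0]
wrist_force: [2.1, -1.2, 3.2]
opening: -0.002
time_s: 13.75
eef_pos: [0.4674, -0.2184, 0.1553]
eef_rot: [-0.0, 1.0, -0.012, -0.0]
wrist_force: [2.0, 0.6, 3.0]
opening: 0.001
time_s: 14.25
eef_pos: [0.4671, -0.2183, 0.1601]
eef_rot: [-0.0, 1.0, -0.012, -0.0]
wrist_force: [-0.0, 0.1, -0.3]
opening: 0.002
```

Contact ended with the lever up. I lift clear and check.

```bash
python3 -m inch '[{"delta_pos":[0,0,-0.2],"rotation":[0,0,0]},{"delta_pos":[0,0,-0.5],"rotation":[0,0,0]},{"delta_pos":[0,0,-1],"rotation":[0,0,0]},{"delta_pos":[0,0,-1.5],"rotation":[0,0,0]},{"delta_pos":[0,0,-1.5],"rotation":[0,0,0]},{"delta_pos":[0,0,-1.5],"rotation":[0,0,0]},{"delta_pos":[0,0,-1],"rotation":[0,0,0]},{"delta_pos":[0,0,0],"rotation":[0,0,0]},{"delta_pos":[0,0,0],"rotation":[0,0,0]}]'
python3 - <<'E'
from bench import camera,get_obs
from h import *
o=get_obs();print(o["eef_pos"],o["wrist_force"])
c=camera("side"); im=c["color"][:,:,::-1].copy()
a=cv2.imread("pics/side0.png"); d=cv2.absdiff(a,im).max(2)
for n,(x,y,w,h) in dict(redlid=(262,113,62,30),paddle=(336,132,20,18),blue=(255,190,120,95),jar=(245,193,18,30),watch=(355,240,22,35),dish=(350,292,35,30),tray=(350,190,40,25),loupe=(315,340,30,25)).items(): print(n,(d[y:y+h,x:x+w]>40).sum())
cv2.imwrite("pics/side7.png",im)
cv2.imwrite("pics/top7.png",camera("top")["color"][:,:,::-1])
E
```

```text
time_s: 15.15
eef_pos: [0.4674, -0.2184, 0.2323]
eef_rot: [0.0, 1.0, -0.012, 0.0]
wrist_force: [1.1, 0.1, -0.3]
opening: -0.002
[ 0.46737501 -0.21840156  0.23227835] [ 1.11444332  0.13485401 -0.31599398]
redlid 0
paddle 0
blue 0
jar 0
watch 0
dish 0
tray 0
loupe 0
```

View pics/side7.png

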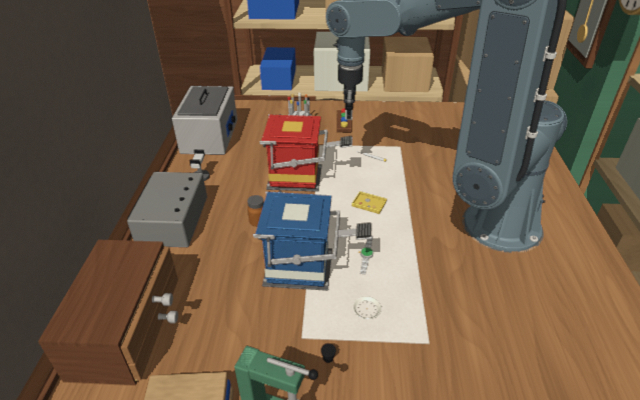

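View pics/top7.png

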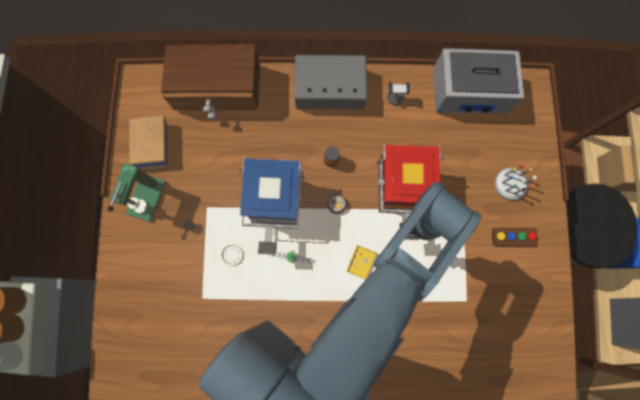

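Both views show the red lid shut at about (293,130) in the side view, the paddle back up at (345,141), the blue can shut, and the loose things where they were. The arm is clear, so I hand in.

```bash
python3 -c "from bench import hand_in;print(hand_in())"
```

```text
the job is handed in; nothing more can be done
None
```

The red can was opened by its lever, held, and let shut gently, and the job is handed in; no verdict was reported.

- **Opening and hold:** I pressed the paddle down to its stop with the closed fingertips and held the lid fully open for about 3.4 s. The fingers pushed with about 8 N throughout. In the side picture the lid leaned slightly past where I predicted for 1.05 rad, so I take it as fully open; I had no direct reading of the lid angle.
- **Closing:** I let the lever up at 20 mm/s, slowing to 10 mm/s near the end. The fingers stayed in contact until the lever was back up, so the lid should have come down at roughly 0.3–0.5 rad/s; I did not measure its speed.
- **Last checks:** In the side view, the red lid, paddle, blue can, jar, wristwatch, dish, tray and loupe were unchanged from the start. The screwdriver and the movement holder I checked only by eye. The arm was clear, with the fingertips about 80 mm above the paddle and the wrist force near zero.

No check failed. The lid-corner heights I read from the side view disagreed with the top view by about 18 mm in y. I used the top view, because the yellow patch and the paddle agreed with it to within a few millimetres in both views. The run took about 15 s of the 48 s allowed.

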